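Hang a dip pan of washed bushes on the drip rack

ROBOT

A 6-joint arm with a two-finger parallel gripper is mounted at the origin on the work surface. World frame = base frame: x ahead of the robot, y to its left, z up, the work surface at z = 0. Lengths are in m, angles in rad, forces in N, time in s.
With the tool pointing down it reaches from about 0.275 to 0.75 m from the base axis. Payload 10.2 kg.
Tool frame: the origin (TCP) lies on the front face of the gripper's body, between the roots of the fingers; the fingertips stand 73 mm ahead of it and the grasp point (between the pads) lies 54 mm ahead of it; z points along the fingers, y is the line along which they close (so a half turn about z gives the same grasp; the last joint's range is limited). The gripper opens to 85 mm and grips with 20 to 120 N. Pads are 22 mm wide; open, the fingers measure 114 mm over their backs; the gripper's body (76 mm by 85 mm) begins 54 mm behind the grasp point. The pads swing forward as they close: fully open they stand 13 mm farther back than shut.
Start: joints at [-1.336, 0.313, 1.498, -0, 1.331, -0.223], TCP at [0.232, -0.471, 0.304] pointing down, gripper open.
Joint ranges: [-2.94, 2.94], [-0.97, 2.17], [0.19, 2.56], [-1.23, 4.37], [0.02, 3.11], [-2.88, 2.88]. Speed limits (rad/s): [2.39, 2.39, 3.01, 3.14, 3.14, 3.14].

INTERFACE

Orientations are given as a unit quaternion [w, x, y, z].
In Python, from plant import ctrl, imaging, nets gives the robot as it stands. Calls block until the motion is done:
- ctrl.reach(position, orientation): joint-space move of the TCP to a pose.
- ctrl.line_to(position, ori=None, speed=0.15, threshold=None): straight line of the TCP; ori=None keeps the orientation; speed is the mean speed in m/s. With threshold (N) it stops when the force on the tool has changed by that much, and returns True; else False.
- ctrl.movej(angles): joint-space move.
- ctrl.gripper_to(opening, effort=None): finger opening in m; effort is the grip in N (None keeps the last); returns when the fingers have stopped.
- ctrl.dwell(seconds).
- ctrl.ik(position, orientation): joint angles nearest the present ones, or None.
- imaging.get_image(name): name is "scene" or "top" or "wrist"; returns a dict with "color" (420x560x3 uint8, blue, green, red), "fx", "fy", "cx", "cy" (pixels), "dist_coeffs" ([k1, k2, p1, p2, k3] as OpenCV has them; the pictures are not rectified), "view" (4x4, takes a point from world to camera coordinates). Camera axes: x right, y down, z forward; pixel columns grow to the right and rows downward; lengths in m; the calibration is good to about 2 mm. A picture is of the moment at which its call begins. There is no depth.
A pose or a line that the arm cannot do raises ctrl.PlanningError and nothing moves.
- ctrl.sign_off(): hands the job in; it is judged then, once.
Trained networks look in the newest picture that a camera, given by its name, has taken for a name from the list of things; names that differ only in an ending like _2 or _b are one class to them, and where a whole thing is asked for, a point or a joint stands for the part that bears it (a point fixed in the world has none). Each returns a list of dicts, best first, with "confidence" (0 to 1); they miss things now and then, are a little off and sometimes report something else, mostly with a low value. They report only what shows in the picture. A call takes as long as a camera call. They do not tell look-alikes from the thing itself.
- nets.search_frame(name, camera): "location" ([row, column] in pixels, amid what is visible of it).
- nets.outline_of(name, camera): "region" (420x560 bool, what is visible of it) and "location" ([row, column] in pixels, amid what is visible of it).
Readings, each from a call of its own:
- ctrl.current_time(): time.
- ctrl.current_joint_pos(): joint angles.
- ctrl.current_dq(): joint speeds.
- ctrl.current_effort(): joint torques, N m.
- ctrl.current_ee_pos(): TCP position.
- ctrl.current_tcp_rot(): TCP orientation.
- ctrl.current_force(): force on the tool from outside, world axes, zero at the start.
- ctrl.current_torque(): the same for the moment, N m.
- ctrl.current_opening(): finger opening in m.
- ctrl.current_finger_force(): force on a finger pad.
Only numpy, scipy, OpenCV 4.12 (cv2) and the standard library are available. Lean on these libraries where they do the work, as an engineer would, in place of code of your own. Each camera call takes 0.05 s, during which the arm holds its last target. There are 200 camera calls.

TASK

Take the yellow S-hook off its blue stand, hook it over the bar of the drip rack and gently draw it along until it drops into the bar's middle notch, and let go of it there. Then take the pan of washed bushes by its red tab, keep it level, and hang it by its bail in the hook's lower curl so that it hangs free and still over the drip tray. Do not force the hook against the bar, and leave the other things on the bench alone.

Things in the scene. Friction and masses are not known exactly. Their poses are not given: they have to be found in the camera images.
- rack_mid (a point): fixed drip rack: dark flat steel bar (440 x 10 x 22 mm deep, on edge) across two grey slotted-angle posts 360 mm apart. Point: midway between the posts, bar mid-plane, level of the bar's top edge, 325 mm up; x across the bar away from robot, y along it. Top edge has 3 equal V-notches 130 mm apart; the bar is clamped anywhere: middle notch up to 30 mm to either side of this point; feel for it
- tray (a point): the rack's steel drip tray, 250 x 315 mm, rim 23 mm high, under the bar; point at the centre of its floor. The bar's V-notches are 10.4 mm wide at the top, 9 mm deep, flanks 60 deg steep: an 8 mm rod in a notch sits 5 mm lower than on the plain edge. The bar is rigid: 1 mm of overtravel can be many N
- hook_grip (a point): loose yellow S-hook, 8 mm steel rod, 146 mm tall, 130 g, flat in its xz plane (z up). Point: rod centre at the -x (robot-side) flank of the upper curl, where the rod is upright; grip here, fingers closing along y. Hook's top is 28 mm to +x, 27 mm above. The upper curl, 48 mm wide inside, comes down at +x and ends 43 mm below the top
- hook_top (a point): rod centre at the very top of the S-hook, 4 mm above what it hangs on; straight along x for 14 mm here. Axes as hook_grip. It starts on the blue stand's crossbar (10 mm thick, 14 deep, along the hook's y, top edge 205 mm up, between posts 170 mm apart, 8 mm higher). The shank slants below the curl: to unhook, raise 20 mm, then also draw 16 mm to -x up to 50 mm, then out to -x; to hook on, reverse
- hook_curl (a point): where the bail's centre rests in the hook's lower curl, 130.5 mm below hook_top. The curl opens to -x (robot side); its upturned tip (round end, radius 4 mm) is centred 26 mm to -x, 27 mm above this point. The slanting shank passes above: from 18 mm to +x, 28 mm up, to 24 mm to -x, 90 mm up
- pan_tab (a point): loose aluminium pan 150 x 100 x 42 mm, about 360 g, brass bushes in it. Point: grip point in the middle of its red tab (60 mm wide along y, 9 mm thick) on the -x end, 90 mm from the pan's middle, 60 mm above its underside. The tab leans out 30 deg from upright, top towards -x, and ends 18 mm beyond the point. x along the pan away from the tab, z up
- pan_bail (a point): centre of the peak of the pan's rigid upright bail: 7 mm steel rod over the pan's middle, across it (along y), 146 mm above the underside; it falls 10 mm over 24 mm to each side of the peak. Same axes as pan_tab
- wrench: loose steel spanner on the bench, 200 mm long, origin about its middle
- gear: loose dark change gear lying flat, 90 mm across, 14 mm high, origin under its centre
- spool: loose copper wire spool, 90 mm across, 62 mm high, origin under its centre
- oil: loose yellow oil bottle, 60 mm across, 170 mm high, origin under its centre
- jar: loose glass jar, 70 mm across, 90 mm high, origin under its centre
Mind the look-alikes: they are no part of the job. What is shaped like the part that bears pan_tab but pink is not meant. Of the things shaped like the part that bears hook_grip, the yellow one is meant.

How it is judged:
By the outcome, as a careful person would: the job done as asked, in the order asked, and still so for the second after the job is handed in, with the robot touching nothing.
It also fails if it takes over 72 s, if anything falls off the work surface, if the arm or the gripper's body presses on something with over 40 N, if the wrist force passes 120 N, or if a joint passes its speed limit or range.

## Working session

There is one attempt and no reset: what is moved stays moved. The work goes in short steps, each a Python script; the robot and the scene stay as the last script left them, time stands still between calls to the robot, and variables do not carry over. Pictures are saved under pics/ and viewed, at most 10 in all, crops included, and the job is handed in when it is done.

```bash
ls; mkdir -p pics
cat > h.py <<'E'
import numpy as np, cv2
from plant import ctrl, imaging, nets
def ray(im,rc):
    K=np.array([[im["fx"],0,im["cx"]],[0,im["fy"],im["cy"]],[0,0,1]])
    p=cv2.undistortPoints(np.array([[[rc[1],rc[0]]]],float),K,np.array(im["dist_coeffs"],float))[0,0]
    V=np.array(im["view"]);R=V[:3,:3];o=-R.T@V[:3,3];d=R.T@np.array([p[0],p[1],1]);return o,d/np.linalg.norm(d)
def atz(im,rc,z):
    o,d=ray(im,rc);return o+d*(z-o[2])/d[2]
def tri(rs):
    A=np.zeros((3,3));b=np.zeros(3)
    for o,d in rs:
        P=np.eye(3)-np.outer(d,d);A+=P;b+=P@o
    x=np.linalg.solve(A,b);return x,[np.linalg.norm((np.eye(3)-np.outer(d,d))@(x-o)) for o,d in rs]
def proj(im,X):
    K=np.array([[im["fx"],0,im["cx"]],[0,im["fy"],im["cy"]],[0,0,1]]);V=np.array(im["view"])
    p,_=cv2.projectPoints(np.array(X,float).reshape(-1,1,3),cv2.Rodrigues(V[:3,:3])[0],V[:3,3],K,np.array(im["dist_coeffs"],float));return p[:,0,::-1]
E
python3 - <<'E'
from h import *
for c in ["scene","top"]:
    im=imaging.get_image(c);cv2.imwrite(f"pics/{c}0.png",im["color"])
    V=np.array(im["view"]);print(c,(-V[:3,:3].T@V[:3,3]).round(3),V[2,:3].round(3))
    for n in ["rack_mid","tray","hook_grip","hook_top","hook_curl","pan_tab","pan_bail"]:
        print(n,[(np.round(r["location"],1).tolist(),round(r["confidence"],2)) for r in nets.search_frame(n,c)][:4])
E
```

```text
pics
scene [0.936 0.817 1.247] [-0.312 -0.579 -0.753]
rack_mid [([251.5, 248.2], 0.67)]
tray [([251.8, 247.9], 0.72), ([215.5, 306.1], 0.21)]
hook_grip [([331.3, 324.6], 0.6), ([320.2, 386.0], 0.55)]
hook_top [([320.8, 392.1], 0.85), ([333.1, 322.0], 0.75)]
hook_curl [([333.0, 323.7], 0.83), ([319.2, 385.7], 0.63)]
pan_tab [([143.0, 303.0], 0.68), ([182.9, 205.9], 0.61), ([253.4, 251.2], 0.39)]
pan_bail [([144.8, 301.6], 0.74), ([184.8, 210.6], 0.72)]
top [0.373 0.002 1.477] [ 0.102 -0.01  -0.995]
rack_mid [([183.2, 282.2], 0.68)]
tray [([179.4, 282.5], 0.93)]
hook_grip [([264.8, 166.2], 0.68), ([191.9, 154.8], 0.64)]
hook_top [([247.5, 170.8], 0.78), ([192.8, 153.9], 0.48)]
hook_curl [([263.8, 170.5], 0.8), ([196.9, 151.7], 0.7), ([253.4, 244.6], 0.33)]
pan_tab [([299.2, 401.9], 0.95), ([187.8, 391.9], 0.76)]
pan_bail [([301.3, 402.3], 0.92), ([189.4, 389.3], 0.64)]
```

Run:
```python
import cv2
for c in ["scene","top"]:
    cv2.imwrite(f"pics/{c}1.png",cv2.resize(cv2.imread(f"pics/{c}0.png"),(800,600),interpolation=cv2.INTER_CUBIC))
```

```text
(no output)
```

View pics/scene1.png

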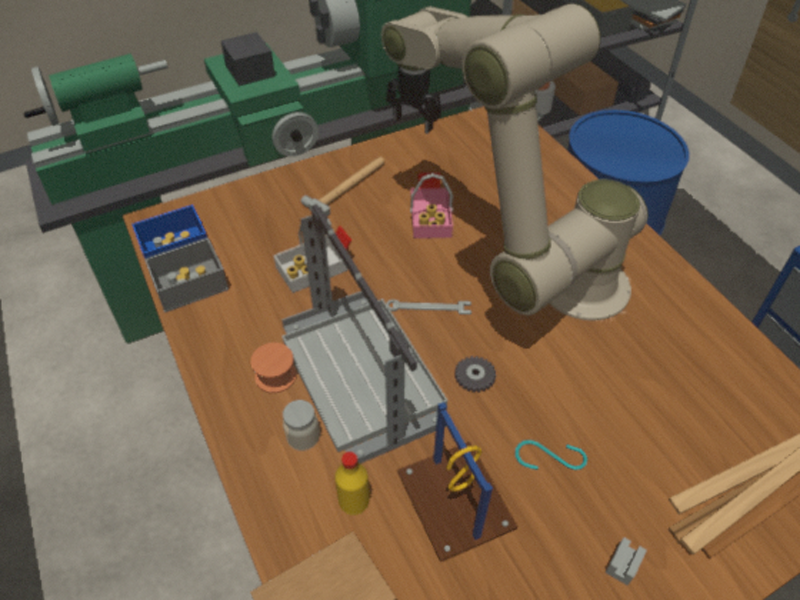

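View pics/top1.png

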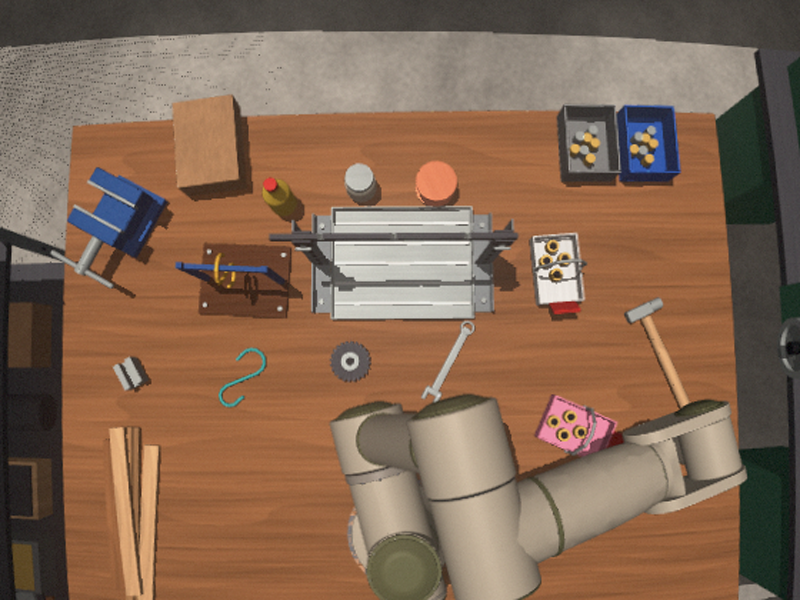

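The meant pan is the aluminium one at top (800-scale) ~(557,270), with its red tab at (565,308). The yellow hook hangs on the blue stand at (218,272), and the bar runs from (270,237) to (517,237). The pink pan and the teal hook are look-alikes. I'll zoom in for pixel picks.

Run:
```python
import cv2,numpy as np
t=cv2.imread("pics/top0.png");s=cv2.imread("pics/scene0.png")
C=cv2.INTER_CUBIC
a=cv2.resize(t[145:235,120:420],(800,240),interpolation=C)
b=cv2.resize(s[275:395,270:365],(285,360),interpolation=C)
d=cv2.resize(s[130:270,185:305],(308,360),interpolation=C)
e=cv2.resize(t[160:230,365:415],(207,290),interpolation=C)
m=np.zeros((600,800,3),np.uint8);m[:240]=a;m[240:,:285]=b;m[240:,285:593]=d;m[240:530,593:]=e
cv2.imwrite("pics/m1.png",m)
```

```text
(no output)
```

View pics/m1.png

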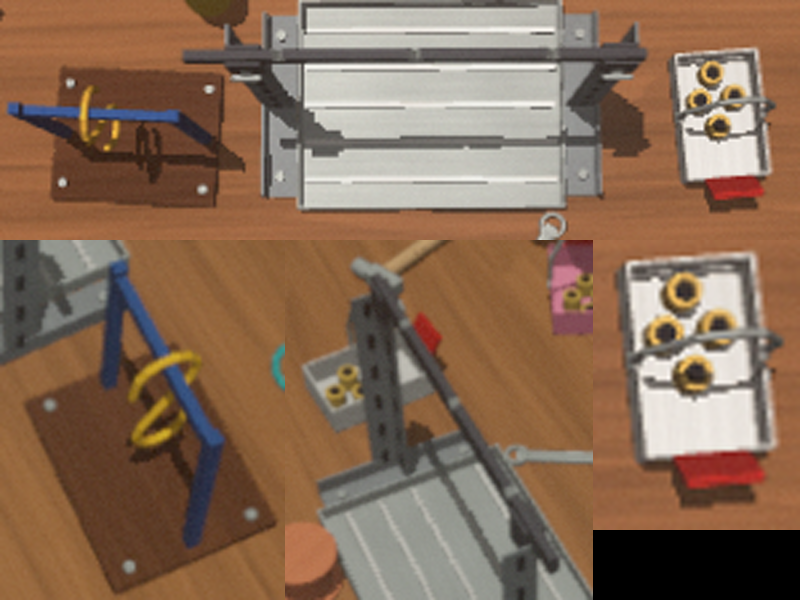

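The crop shows the middle notch as a bright fleck at crop (418,54). The stand crossbar runs from (14,107) to (180,117) with the hook crossing it at about (86,111), and the pan's bail ends are at (677,119) and (772,105). Next I'll turn these into positions and approach the hook for a wrist view.

Run:
```python
from h import *
im=imaging.get_image("top");sc=imaging.get_image("scene")
T=lambda u,v:(145+v*90/240,120+u*300/800)
S1=lambda u,v:(275+(v-240)/3,270+u/3)
S2=lambda u,v:(130+(v-240)*140/360,185+(u-285)*120/308)
pr=lambda n,p:print(n,np.round(p,4))
for n,u,v,z in [("barL",184,55,.325),("barR",645,53,.325),("notch",418,54,.325),("notchcentre low",418,58,.32),("standL",14,107,.213),("standR",180,117,.213),("hookcross",86,111,.21),
 ("trayTL",300,3,.023),("trayTR",564,3,.023),("trayBL",300,208,.023),("trayBR",564,208,.023),("pan TL",672,57,.042),("panTR",757,50,.042),("panBR",768,177,.042),("panBL",685,184,.042),("tabTop L",707,181,.07),("tabtop R",762,180,.07)]:
    pr(n,atz(im,T(u,v),z))
pr("scene stand far",atz(sc,S1(120,268),.213));pr("scene stand near",atz(sc,S1(212,438),.213));pr("hook cross",atz(sc,S1(178,365),.209))
pr("scene bar far",atz(sc,S2(375,283),.325));pr("scene bar near",atz(sc,S2(550,560),.325));pr("notch?",atz(sc,S2(455,408),.32))
for n in ["pan_tab","hook_grip"]:
  for c,i in [("top",im),("scene",sc)]:
    for r in nets.outline_of(n,c)[:2]:
        print(n,c,np.round(r["location"],1),round(r["confidence"],2),r["region"].sum())
# red tab mask centroid
for c,i in [("top",im),("scene",sc)]:
    b=i["color"].astype(int);m=((b[...,2]>110)&(b[...,1]<60)&(b[...,0]<70)).astype(np.uint8)
    k,l,st,ce=cv2.connectedComponentsWithStats(m)
    print(c,[(st[j].tolist(),ce[j].round(1).tolist()) for j in range(1,k) if st[j,4]>15])
    m=((b[...,2]>130)&(b[...,1]>90)&(b[...,0]<70)).astype(np.uint8)
    k,l,st,ce=cv2.connectedComponentsWithStats(m)
    print(' yel',[(st[j].tolist(),ce[j].round(1).tolist()) for j in range(1,k) if st[j,4]>15])
```

```text
barL [0.6002 0.223  0.325 ]
barR [ 0.5927 -0.2126  0.325 ]
notch [0.5958 0.0019 0.325 ]
notchcentre low [0.5929 0.002  0.32  ]
standL [0.5724 0.4246 0.213 ]
standR [0.5574 0.2485 0.213 ]
hookcross [0.5666 0.3482 0.21  ]
trayTL [0.7193 0.1416 0.023 ]
trayTR [ 0.7127 -0.1739  0.023 ]
trayBL [0.4742 0.144  0.023 ]
trayBR [ 0.4674 -0.1653  0.023 ]
pan TL [ 0.6413 -0.2973  0.042 ]
panTR [ 0.6482 -0.4002  0.042 ]
panBR [ 0.4967 -0.4054  0.042 ]
panBL [ 0.4908 -0.3059  0.042 ]
tabTop L [ 0.4913 -0.3257  0.07  ]
tabtop R [ 0.491  -0.3902  0.07  ]
scene stand far [0.5608 0.2607 0.213 ]
scene stand near [0.574 0.428 0.213]
hook cross [0.5632 0.3596 0.209 ]
scene bar far [ 0.6019 -0.1966  0.325 ]
scene bar near [0.606 0.226 0.325]
notch? [0.6011 0.0113 0.32  ]
pan_tab top [190.9 390.1] 0.63 1755
pan_tab top [300.1 403.5] 0.62 1615
pan_tab scene [183.7 207.6] 0.57 743
hook_grip top [268.5 164.8] 0.67 51
hook_grip scene [319. 325.] 0.83 172
hook_grip scene [314.6 385.6] 0.73 211
top [([385, 211, 21, 9, 146], [395.2, 214.9])]
 yel [([44, 78, 473, 342, 72038], [250.5, 242.5]), ([209, 109, 15, 8, 33
[... 316 characters left out ...]
 19], [162.9, 193.0]), ([352, 292, 6, 6, 16], [354.1, 294.2]), ([221, 302, 8, 6, 17], [224.1, 304.5]), ([364, 320, 20, 11, 82], [371.9, 324.7]), ([93, 326, 1, 21, 21], [93.0, 336.0]), ([368, 340, 149, 80, 6267], [455.3, 389.8]), ([312, 410, 6, 10, 37], [314.6, 415.2])]
scene [([235, 159, 11, 15, 82], [240.0, 165.8]), ([240, 317, 10, 11, 83], [244.1, 321.6])]
 yel [([87, 75, 473, 345, 75079], [344.2, 279.9]), ([377, 89, 41, 68, 1263], [392.1, 123.6]), ([294, 149, 7, 6, 20], [297.1, 151.7]), ([304, 149, 7, 8, 26], [306.4, 152.0]), ([202, 186, 7, 6, 19], [205.3, 189.2]), ([232, 190, 20, 16, 172], [241.4, 197.6]), ([311, 300, 8, 14, 60], [313.8, 307.8]), ([314, 327, 13, 16, 84], [320.4, 336.1])]
```

```bash
cat >> h.py <<'E'
from scipy.spatial.transform import Rotation as Ro
def quat(y,z):
    y=np.array(y,float);z=np.array(z,float);R=np.c_[np.cross(y,z),y,z];q=Ro.from_matrix(R).as_quat();return [q[3],q[0],q[1],q[2]]
def down(yaw,s=1): return quat([-s*np.sin(yaw),s*np.cos(yaw),0],[0,0,-1])
def tabq(yaw,s=1,t=np.pi/6):
    c=np.array([np.cos(yaw),np.sin(yaw),0]);k=np.array([0,0,1.])
    return quat(s*(c*np.cos(t)+k*np.sin(t)),c*np.sin(t)-k*np.cos(t))
def tcp(g,q): # TCP for grasp point g
    return np.array(g)-0.054*Ro.from_quat([q[1],q[2],q[3],q[0]]).apply([0,0,1])
E
python3 - <<'E'
from h import *
print(ctrl.current_tcp_rot(),ctrl.current_force(),ctrl.current_time(),ctrl.current_opening())
w=imaging.get_image("wrist");V=np.array(w["view"]);q=ctrl.current_tcp_rot();R=Ro.from_quat([q[1],q[2],q[3],q[0]])
print("cam in tool",R.inv().apply(-V[:3,:3].T@V[:3,3]-ctrl.current_ee_pos()).round(3),R.inv().apply(V[2,:3]).round(2),w["fx"])
f=lambda a:None if a is None else np.round(a,2)
for s in (1,-1):
    print(s,"hook",f(ctrl.ik(tcp([.538,.353,.182],down(-.08,s)),down(-.08,s))),f(ctrl.ik(tcp([.568,.002,.30],down(-.017,s)),down(-.017,s))))
    for yaw in (0.05,-.017): 
        q=tabq(yaw,s); print("pan",yaw,f(ctrl.ik(tcp([.476,-.36,.06],q),q)),f(ctrl.ik(tcp([.50,0.002,.15],q),q)),f(ctrl.ik(tcp([.46,0.002,.15],q),q)))
E
```

```text
[1.19275961e-05 9.73920552e-01 2.26889308e-01 2.18562259e-05] [ 0.2883741  -0.04522982  0.17404266] 1.1 0.08579272981908381
cam in tool [ 0.078  0.001 -0.071] [-0.3  -0.    0.95] 370.31501878391646
1 hook [ 0.4   0.63  1.2  -0.    1.32 -1.09] [-0.2   0.38  1.27 -0.    1.49 -1.76]
pan 0.05 [-1.03  0.58  1.76  0.77  0.69 -1.65] [-0.32  0.18  2.07  0.44  0.44 -0.72] [-0.36  0.09  2.17  0.49  0.44 -0.81]
pan -0.017 [-1.02  0.57  1.78  0.78  0.64 -1.6 ] [-0.3   0.18  2.07  0.35  0.41 -0.57] [-0.34  0.09  2.17  0.41  0.41 -0.65]
-1 hook [ 0.4   0.63  1.2  -0.    1.32  2.05] [-0.2   0.38  1.27 -0.    1.49  1.39]
pan 0.05 [-1.03  0.58  1.76  0.77  0.69  1.49] [-0.32  0.18  2.07  0.44  0.44  2.42] [-0.36  0.09  2.17  0.49  0.44  2.34]
pan -0.017 [-1.02  0.57  1.78  0.78  0.64  1.54] [-0.3   0.18  2.07  0.35  0.41  2.57] [-0.34  0.09  2.17  0.41  0.41  2.49]
```

Run:
```python
from h import *
p=ctrl.current_ee_pos();q=down(-.08)
ctrl.line_to([p[0],p[1],.46],speed=.3)
ctrl.reach([.49,.355,.42],q)
print(ctrl.current_time())
w=imaging.get_image("wrist");cv2.imwrite("pics/w0.png",w["color"])
for n,X in dict(top=[.566,.351,.209],grip=[.538,.353,.182],postL=[.573,.426,.213],postR=[.559,.255,.213],curl=[.566,.351,.0785]).items(): print(n,proj(w,X).round(1))
cv2.imwrite("pics/w0b.png",cv2.resize(w["color"],(800,600),interpolation=cv2.INTER_CUBIC))
```

```text
4.85
top [[278.3 281.6]]
grip [[235.7 281.1]]
postL [[281.7 371.4]]
postR [[281.8 166.9]]
curl [[224.9 280.4]]
```

View pics/w0b.png

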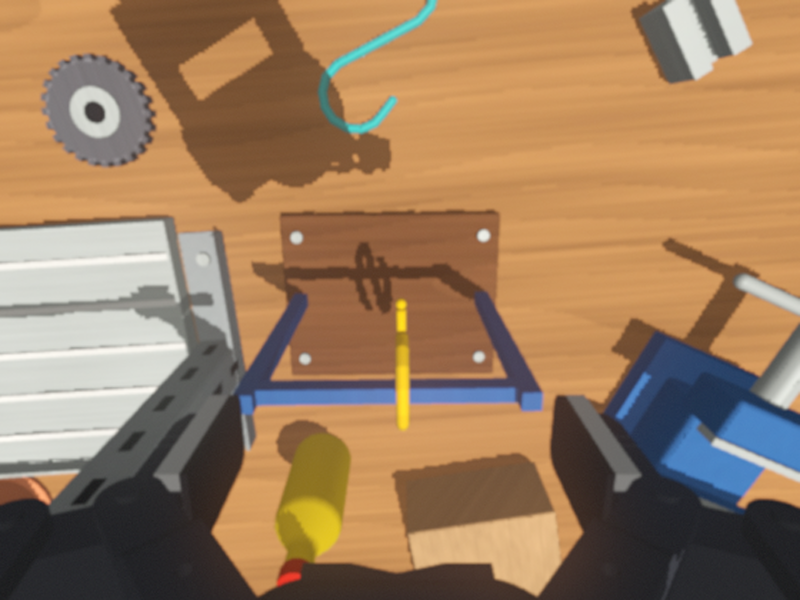

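The wrist view confirms the estimate: the hook is at column 403 (predicted 402) and the posts' tops at row 402. Picking it up.

Run:
```python
from h import *
q=down(-.08);X=np.array([np.cos(-.08),np.sin(-.08),0]);Z=np.array([0,0,1.])
w=imaging.get_image("wrist");t=np.array([.566,.351,.209])
print("far outer",proj(w,t+.032*X-.026*Z),"tip of lower",proj(w,t-.026*X-.1035*Z))
ctrl.gripper_to(.045)
g=t-.028*X-.027*Z
a=tcp(g,q)
ctrl.line_to(a+.09*Z,ori=q,speed=.3)
print(ctrl.line_to(a,speed=.12,threshold=8),ctrl.current_ee_pos()-a)
f0=np.array(ctrl.current_force())
ctrl.gripper_to(0.0,effort=60)
ctrl.dwell(.2)
print(ctrl.current_opening(),ctrl.current_finger_force(),f0,ctrl.current_force(),ctrl.current_torque(),ctrl.current_time())
s=imaging.get_image("scene");cv2.imwrite("pics/s2.png",cv2.resize(s["color"][250:400,250:400],(600,600),interpolation=cv2.INTER_CUBIC))
cv2.imwrite("pics/w1.png",imaging.get_image("wrist")["color"])
```

```text
far outer [[295.36398733 281.21388117]] tip of lower [[211.22772614 280.59418219]]
False [0.0002239  0.00021849 0.00132711]
0.006437788252466744 58.490379229187965 [-0.92761894  0.36728706 -0.4163318 ] [-0.04833118 -0.35538325  4.37583243] [-0.06353053 -0.06724852  0.01138682] 7.4583
```

View pics/w1.png

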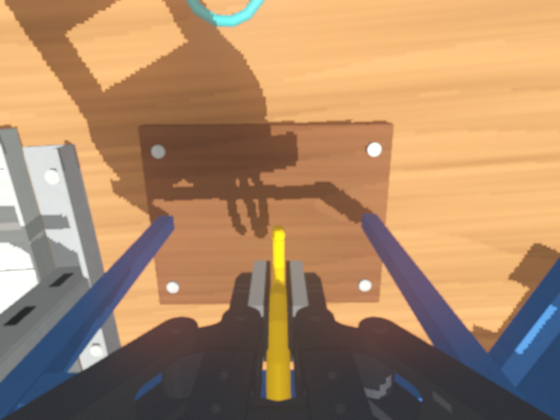

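Hook gripped at the flank (58 N). Lifting it off as prescribed, then carrying it towards the rack.

Run:
```python
from h import *
import json
X=np.array([np.cos(-.08),np.sin(-.08),0]);Z=np.array([0,0,1.])
a=np.array(ctrl.current_ee_pos());q=ctrl.current_tcp_rot();R=Ro.from_quat([q[1],q[2],q[3],q[0]])
off=R.inv().apply(np.array([.568,a[1]-.028*0-(-.0) +.03*X[1],.209])-a)
off[1]=0
print("tcp",a,"off",off);json.dump(off.tolist(),open("off.json","w"))
fs=[]
for d in [.02*Z,.05*Z-.016*X,.05*Z-.085*X,.20*Z-.085*X]:
    ctrl.line_to(a+d,speed=.15 if d is not None else 0); fs.append(np.round(ctrl.current_force(),1).tolist())
print(fs,ctrl.current_opening())
yaw=-.017;q2=down(yaw);R2=Ro.from_quat([q2[1],q2[2],q2[3],q2[0]]);X2=np.array([np.cos(yaw),np.sin(yaw),0])
T=np.array([.596,.002,.329])  # hook_top on plain edge
b=T-R2.apply(off)
p=b-.11*X2+.06*Z
ctrl.line_to([p[0],p[1]+.1,a[2]+.20],ori=q2,speed=.35)
ctrl.line_to(p,speed=.25)
print(ctrl.current_ee_pos()-p,ctrl.current_force(),ctrl.current_time())
w=imaging.get_image("wrist");cv2.imwrite("pics/w2.png",w["color"])
Y2=np.array([-X2[1],X2[0],0])
for k in (-.06,0,.06): print(proj(w,[T-.004*Z+k*Y2-.005*X2,T-.004*Z+k*Y2+.005*X2]).round(1).tolist())
print("hooktop exp",proj(w,np.array(ctrl.current_ee_pos())+R2.apply(off)))
```

```text
tcp [0.53822958 0.35326577 0.23637416] off [-0.0298461   0.          0.02739672]
[[0.3, 1.0, -1.2], [0.2, -0.6, -1.9], [0.5, 0.8, -1.7], [0.2, -0.9, -2.0]] 0.006545127167522203
[ 1.45971538e-04  8.94459903e-04 -4.88591402e-05] [-0.27025841  0.31398465 -0.93242012] 11.4167
[[469.6, 174.4], [482.4, 175.7]]
[[469.0, 277.2], [481.8, 277.2]]
[[469.4, 379.9], [482.2, 378.6]]
hooktop exp [[421.88044185 280.84510789]]
```

View pics/w2.png

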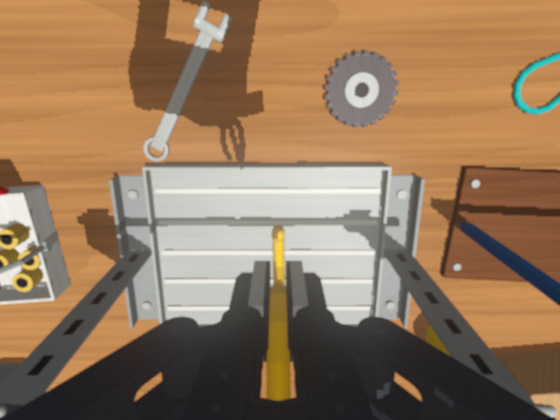

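Run:
```python
from h import *
import json
off=np.array(json.load(open("off.json")));Z=np.array([0,0,1.])
yaw=-.017;q2=down(yaw);R2=Ro.from_quat([q2[1],q2[2],q2[3],q2[0]]);X2=np.array([np.cos(yaw),np.sin(yaw),0]);Y2=np.array([-X2[1],X2[0],0])
T=np.array([.596,.002,.329])-.009*Y2
b=T-R2.apply(off)
for d,s in [(-.016*X2+.05*Z,.15),(.02*Z,.1),(.005*Z,.08)]:
    h=ctrl.line_to(b+d,ori=q2,speed=s,threshold=6)
    print(h,(np.array(ctrl.current_ee_pos())-b-d).round(4))
    if h: raise SystemExit
ctrl.dwell(.2);print(ctrl.current_force())
h=ctrl.line_to(b-.003*Z,speed=.008,threshold=2.5)
print("contact",h,(np.array(ctrl.current_ee_pos())-b).round(4),ctrl.current_force(),ctrl.current_time())
ctrl.line_to(np.array(ctrl.current_ee_pos())+.001*Z,speed=.02)
t=imaging.get_image("top");cv2.imwrite("pics/t3.png",cv2.resize(t["color"][120:240,220:380],(800,600),interpolation=cv2.INTER_CUBIC))
```

```text
False [-0.0003  0.0006  0.0002]
False [-0.0001  0.      0.0001]
False [-0.0001  0.      0.0001]
[-0.33590016  0.09044367 -1.7979018 ]
contact True [ 0.0001 -0.      0.0001] [-0.01576738  0.83763857  3.92885131] 13.9333
```

Plain-edge contact came within 0.1 mm of where I predicted it. Now I'll draw the hook along +y in small feeling steps.

```bash
cat > feel.py <<'E'
from h import *
import json,sys
off=np.array(json.load(open("off.json")));Z=np.array([0,0,1.])
yaw=-.017;q2=down(yaw);R2=Ro.from_quat([q2[1],q2[2],q2[3],q2[0]]);X2=np.array([np.cos(yaw),np.sin(yaw),0]);Y2=np.array([-X2[1],X2[0],0])
b=np.array([.596,.002,.329])-R2.apply(off)
def probe(k):
    ctrl.line_to(b+k*Y2+.001*Z,speed=.03)
    ctrl.line_to(b+k*Y2+.0003*Z-.0*Z,speed=.02)
    h=ctrl.line_to(b+k*Y2-.0065*Z,speed=.012,threshold=2.5)
    z=(np.array(ctrl.current_ee_pos())-b)[2];f=np.array(ctrl.current_force()).round(1)
    print(round(k*1e3,1),h,round(z*1e3,2),f,round(ctrl.current_time(),2),flush=True);return z
E
python3 - <<'E'
from feel import *
for k in np.arange(-.006,.016,.003):
    z=probe(k)
    if z<-.0007: break
E
```

```text
-6.0 True 0.07 [0.3 0.1 4. ] 14.97
-3.0 True 0.11 [-0.2  0.1  3.6] 15.71
0.0 True -0.47 [1.3 1.1 3.6] 16.47
3.0 True -4.78 [0.8 2.1 1.3] 17.43
```

Dropped 4.8 mm at +3 mm: that's the notch. Letting go, then withdrawing to look.

Run:
```python
from feel import *
a=np.array(ctrl.current_ee_pos())
ctrl.gripper_to(.03);ctrl.dwell(.2)
print(ctrl.current_force())
ctrl.line_to(a-.02*X2,speed=.08,threshold=5)
ctrl.line_to(a-.06*X2+.07*Z,speed=.2)
ctrl.line_to(a-.12*X2+.10*Z,speed=.3)
print(ctrl.current_time())
q=ctrl.current_tcp_rot()
s=imaging.get_image("scene");t=imaging.get_image("top")
N=np.array([.596,.002,.324])+.0028*Y2
for c,i in (("scene",s),("top",t)): print(c,proj(i,[N,N-.1305*Z,N-.027*Z-.028*X2]).round(1).tolist(),[np.round(r["location"],1).tolist() for r in nets.search_frame("hook_top",c)])
m=np.zeros((600,800,3),np.uint8)
m[:,:400]=cv2.resize(s["color"][170:290,200:280],(400,600),interpolation=cv2.INTER_CUBIC)
m[:,400:]=cv2.resize(t["color"][120:240,240:320],(400,600),interpolation=cv2.INTER_CUBIC)
cv2.imwrite("pics/m3.png",m)
```

```text
[ 0.05072975 -0.4971954   0.05049285]
19.3
scene [[192.0, 251.9], [224.1, 253.7], [195.7, 261.9]] [[319.9, 392.0], [213.6, 253.3]]
top [[165.2, 275.6], [174.1, 275.9], [178.0, 275.7]] [[169.9, 272.6], [264.5, 176.5]]
```

View pics/m3.png

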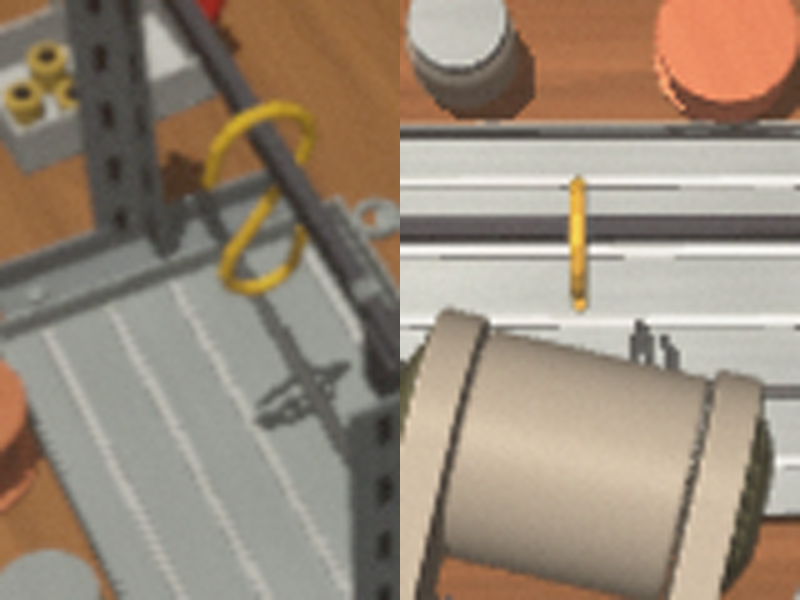

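The hook hangs squarely in the notch: scene crop top at (265,108), predicted (260,110), and the top view shows it crossing the bar. Now over to the pan for a close look before gripping.

Run:
```python
from h import *
yaw=.053;q=tabq(yaw);X=np.array([np.cos(yaw),np.sin(yaw),0]);Y=np.array([-X[1],X[0],0]);Z=np.array([0,0,1.])
t=imaging.get_image("top")
print("pink bail", atz(t,(430*.7,590*.7),.146))
C=np.array([.5693,-.3522,0]);g=C-.09*X+.06*Z
zt=np.array([*(X[:2]*.5),-.866])
ctrl.gripper_to(.04)
p=tcp(g,q)-.12*zt
ctrl.reach(p+np.array([0,.06,.14]),q)
ctrl.line_to(p,speed=.3)
print(p,ctrl.current_ee_pos(),ctrl.current_time())
w=imaging.get_image("wrist");s=imaging.get_image("scene")
d=np.array([-.5*X[0],-.5*X[1],.866])
pts=dict(tabtopL=g+.018*d+.03*Y,tabtopR=g+.018*d-.03*Y,g=g,bail=C+.146*Z,bail24=C+.136*Z+.024*Y,TL=C+.042*Z+.075*X+.05*Y,TR=C+.042*Z+.075*X-.05*Y,BL=C+.042*Z-.075*X+.05*Y,BR=C+.042*Z-.075*X-.05*Y)
for n,v in pts.items(): print(n,proj(w,v).round(1)[0])
m=np.zeros((600,800,3),np.uint8)
m[:420,:560]=w["color"]
m[:, 560:]=cv2.resize(s["color"][110:250,200:256],(240,600),interpolation=cv2.INTER_CUBIC)
cv2.imwrite("pics/m4.png",m)
```

```text
pink bail [ 0.22924901 -0.3801533   0.146     ]
[ 0.39254854 -0.36157661  0.21068537] [ 0.39325763 -0.36121088  0.21185554] 21.6917
tabtopL [169.5 274.2]
tabtopR [257.3 274.3]
g [206.7 274.5]
bail [221.3 470.7]
bail24 [180.  461.7]
TL [121.2 423.6]
TR [225.3 411.1]
BL [130.  280.2]
BR [258.  279.8]
```

View pics/m4.png

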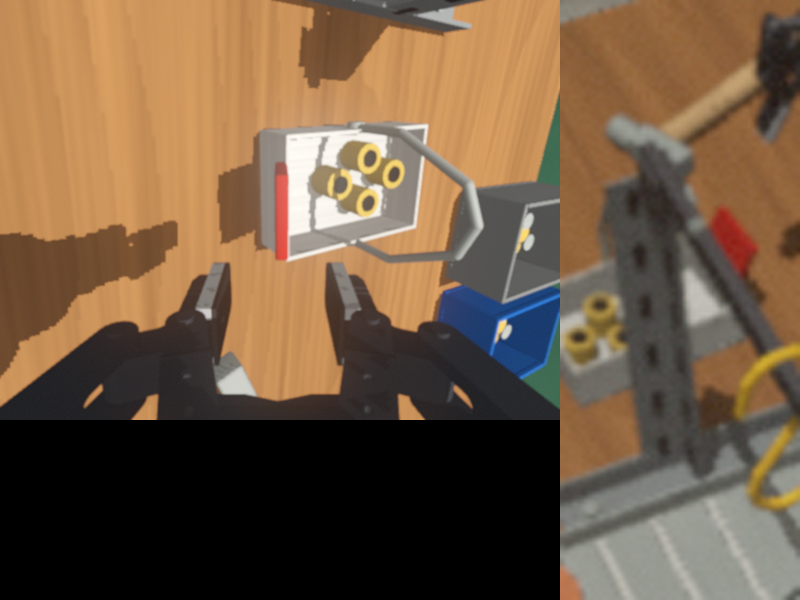

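The tab shows end-on at column 281, rows 163–258 (predicted column 274), so everything sits about 5 px to the right of my estimate. I'll fit the pan pose to these picks and then grip.

```bash
cat > fit.py <<'E'
from h import *
from scipy.optimize import least_squares
Z=np.array([0,0,1.])
def pts(v):
    C=np.array([v[0],v[1],0]);X=np.array([np.cos(v[2]),np.sin(v[2]),0]);Y=np.array([-X[1],X[0],0])
    g=C-.09*X+.06*Z;d=-.5*X+.866*Z
    return np.array([g+.018*d+.03*Y,g+.018*d-.03*Y,C+.146*Z,C+.042*Z+.075*X+.05*Y,C+.042*Z+.075*X-.05*Y,C+.042*Z-.075*X+.05*Y,C+.042*Z-.075*X-.05*Y])
E
python3 - <<'E'
from fit import *
w=imaging.get_image("wrist")
o=np.array([[163,281],[258,281],[220,481],[125,427],[226,416],[133,287],[260,289]],float)
r=least_squares(lambda v:(proj(w,pts(v))-o).ravel(),[.5693,-.3522,.053],loss="soft_l1",x_scale=[.01,.01,.05])
print(r.x,(proj(w,pts(r.x))-o).round(1).tolist())
E
```

```text
[ 0.57598875 -0.35437486  0.05414449] [[8.8, 1.4], [-0.3, 1.0], [2.5, -5.7], [-1.9, 0.3], [-0.4, -1.4], [-0.5, 0.3], [-1.8, -2.9]]
```

Run:
```python
from fit import *
v=[.575,-.3542,.053];yaw=v[2];q=tabq(yaw);X=np.array([np.cos(yaw),np.sin(yaw),0])
g=np.array([v[0],v[1],0])-.09*X+.062*Z
zt=.5*X-.866*Z
a=tcp(g,q)
ctrl.line_to(a-.12*zt,speed=.1)
h=ctrl.line_to(a-.02*zt,speed=.2,threshold=8);h=h or ctrl.line_to(a,speed=.06,threshold=5)
print(h,(np.array(ctrl.current_ee_pos())-a).round(4),ctrl.current_force())
if not h:
    ctrl.gripper_to(0,effort=90);ctrl.dwell(.2)
    print(ctrl.current_opening(),ctrl.current_finger_force(),ctrl.current_force())
    ctrl.line_to(np.array(ctrl.current_ee_pos())+.02*Z,speed=.05);ctrl.dwell(.3)
    print(ctrl.current_opening(),ctrl.current_force(),ctrl.current_torque(),ctrl.current_ee_pos())
print(ctrl.current_time())
w=imaging.get_image("wrist");t=imaging.get_image("top")
m=np.zeros((600,800,3),np.uint8);m[:420,:560]=w["color"];m[:,560:]=cv2.resize(t["color"][150:300,360:420],(240,600))
cv2.imwrite("pics/m5.png",m)
```

```text
False [ 0.      0.0001 -0.0002] [-0.47566571 -0.56085859  0.15018541]
0.00775659079228803 87.71474361419678 [-0.59520147 -1.02597417 -2.30659893]
0.007957797058852823 [-1.13097421  0.45491198 -3.31619798] [-0.07662984  0.81481425  0.01195079] [ 0.45805726 -0.36030637  0.12850627]
24.6583
```

View pics/m5.png

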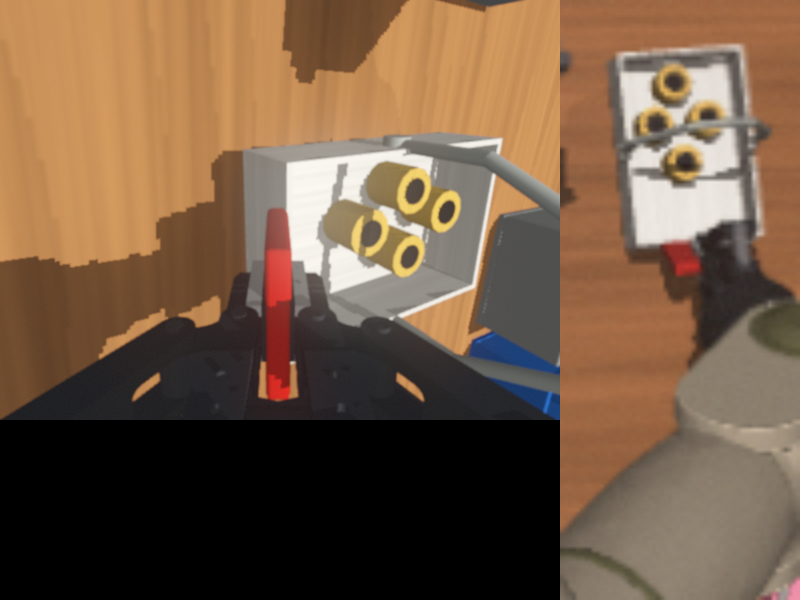

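The pan is off the bench and held by its tab, with the load about 3.3 N. I'll carry it clear of the posts to a stand-off in front of the hook and check its pose there.

```bash
cat > pan.py <<'E'
from fit import *
N=np.array([.596,.0048,.324]);CURL=N-.1305*Z
YR=-.017
def tcp_for_bail(B,yaw,rel): # rel = bail in tool frame
    q=tabq(yaw);return np.array(B)-Ro.from_quat([q[1],q[2],q[3],q[0]]).apply(rel),q
def nominal_rel(dy=0.,dg=.002):
    # grip point is dg above tab point along z (approx)
    q=tabq(0);R=Ro.from_quat([q[1],q[2],q[3],q[0]])
    return R.inv().apply([.09,dy,.086-dg])+np.array([0,0,.054])
E
python3 - <<'E'
from pan import *
rel=nominal_rel()
# where does bail stand now, according to grip
q=ctrl.current_tcp_rot();R=Ro.from_quat([q[1],q[2],q[3],q[0]]);p=np.array(ctrl.current_ee_pos())
B0=p+R.apply(rel);print("bail now",B0, "tilt", Ro.from_quat([q[1],q[2],q[3],q[0]]).apply([0,0,1]))
for B,yaw in [((.50,-.33,.31),.053),((.45,.005,.31),YR),((.45,.005,.2385),YR),((.588,.005,.2385),YR),((.596,.005,.1935),YR)]:
    t,qq=tcp_for_bail(B,yaw,rel);a=ctrl.ik(t,qq);print(B,t.round(3),None if a is None else np.round(a,2))
ctrl.line_to(p+.10*Z,speed=.2)
t,qq=tcp_for_bail((.50,-.33,.30),.053,rel);ctrl.line_to(t,ori=qq,speed=.2)
t,qq=tcp_for_bail((.45,.005,.30),YR,rel);ctrl.line_to(t,ori=qq,speed=.2)
t,qq=tcp_for_bail((.45,.005,.2385),YR,rel);ctrl.line_to(t,ori=qq,speed=.12)
ctrl.dwell(.3)
print(ctrl.current_time(),ctrl.current_opening(),ctrl.current_force())
ims={c:imaging.get_image(c) for c in ("scene","top","wrist")}
for c,i in ims.items(): cv2.imwrite(f"pics/p_{c}.png",i["color"]);print(c,"bail",proj(i,(.45,.005,.2385)),"curl",proj(i,CURL))
m=np.zeros((600,800,3),np.uint8);m[:,:400]=cv2.resize(ims["scene"]["color"][150:270,225:305],(400,600),interpolation=cv2.INTER_CUBIC)
m[:,400:]=cv2.resize(ims["top"]["color"][145:265,235:315],(400,600),interpolation=cv2.INTER_CUBIC)
cv2.imwrite("pics/m6.png",m)
E
```

```text
bail now [ 0.57490198 -0.35417646  0.16578326] tilt [ 0.49917423  0.02664087 -0.866092  ]
(0.5, -0.33, 0.31) [ 0.383 -0.336  0.273] [-1.12  0.2   1.8   0.58  1.01 -1.46]
(0.45, 0.005, 0.31) [0.333 0.007 0.273] [-0.47 -0.33  2.29  0.33  0.73 -0.65]
(0.45, 0.005, 0.2385) [0.333 0.007 0.201] [-0.47 -0.18  2.41  0.49  0.48 -0.83]
(0.588, 0.005, 0.2385) [0.471 0.007 0.201] [-0.29  0.16  2.07  0.33  0.42 -0.54]
(0.596, 0.005, 0.1935) [0.479 0.007 0.156] [-0.28  0.27  2.09  0.46  0.3  -0.67]
28.8333 0.008033943894869286 [-0.62869277  0.69689274 -2.65100026]
scene bail [[195.91535912 299.99817855]] curl [[224.12958146 253.72209436]]
top bail [[225.52746948 276.90899267]] curl [[174.15891866 275.92229649]]
wrist bail [[352.16125681 668.92751365]] curl [[220.886585   658.65477031]]
```

View pics/m6.png

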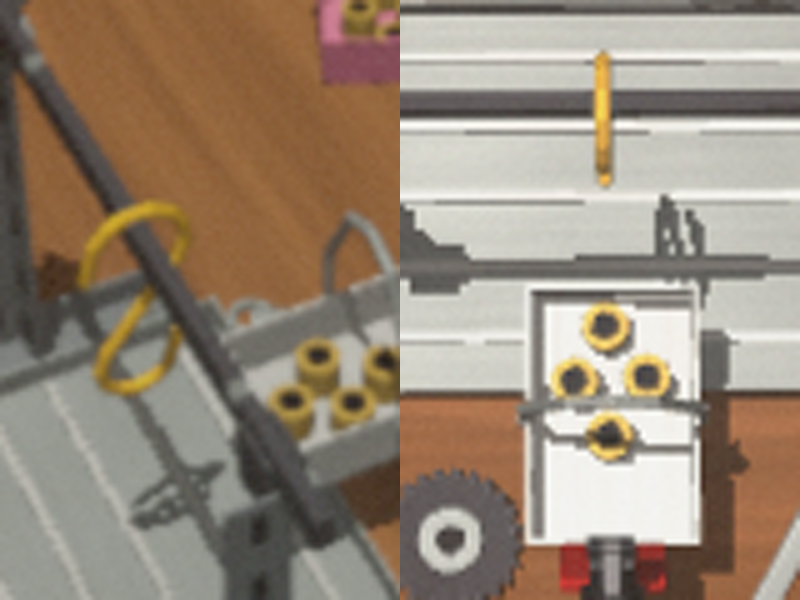

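The top crop shows the pan level and aligned, with its mid-column at 613 (predicted 609) and the hook at 603 (predicted 604). So the bail stands about 2 mm too far to −y. My picture allowance is used up, so I'll check the bail numerically in the scene view.

Run:
```python
from pan import *
s=imaging.get_image("scene")
B=np.array([.4505,.003,.2385])
P=[B,B+[0,.024,-.01],B+[0,-.024,-.01],B+[0,.05,-.05],B+[0,-.05,-.05],B+[0.075,.05,-.104],B+[.075,-.05,-.104],B+[-.075,.05,-.104]]
q=proj(s,P);print([( round((c-225)*5),round((r-150)*5)) for r,c in q])
g=s["color"][185:225,285:318].astype(int)
# bail is grey, bench is brown: show saturation-like R-B
for r in range(0,40): print(185+r,''.join('#' if (x[2]-x[0])<35 else '.' for x in g[r]))
for n in ("pan_bail",): print([(np.round(x["location"],1),x["confidence"]) for x in nets.search_frame(n,"scene")])
```

```text
[(373, 228), (392, 267), (352, 212), (412, 345), (329, 230), (294, 451), (217, 333), (517, 360)]
185 .................................
186 .................................
187 .................................
188 .................................
189 .................................
190 .................................
191 .................................
192 .................................
193 .........###.....................
194 .........####....................
195 ........#######..................
196 ........##..####.................
197 .......##....###.................
198 ......##......###................
199 ......#........##................
200 .....##........###...............
201 .....##........###........#......
202 .....##.........###.....####.....
203 .....##.........####.########....
204 .....##.........##############...
205 .....#..........##############...
206 .....#.......##################..
207 .....#....#####################..
208 .....##..#######################.
209 ....#############################
210 ..###############################
211 #################################
212 #################################
213 #################################
214 #################################
215 #################################
216 #################################
217 ##..#############################
218 .......##########################
219 ........######.###..#############
220 ..###...#####...##..#############
221 ..###...####....##..#############
222 ........####...####.#############
223 ........####......#..############
224 ........#####........############
[(array([220.5, 300.2]), 0.94), (array([142.2, 301. ]), 0.67)]
```

Scene picks agree with the prediction to about 1 px (4 mm) and the pan is level. Going in over the tip, under the shank, with force guards.

Run:
```python
from pan import *
rel=nominal_rel();Xr=np.array([np.cos(YR),np.sin(YR),0])
T=CURL+np.array([0,.002,0])
def go(dx,dz,s,th):
    t,q=tcp_for_bail(T+dx*Xr+dz*Z,YR,rel);h=ctrl.line_to(t,ori=q,speed=s,threshold=th)
    print(dx,dz,h,(np.array(ctrl.current_ee_pos())-t).round(4),np.round(ctrl.current_force(),1),round(ctrl.current_time(),2),flush=True);return h
ok=not go(-.07,.047,.1,6) and not go(-.01,.047,.06,4)
if ok: ok=not go(-.004,.014,.05,4)
if ok:
    ctrl.dwell(.3);print(ctrl.current_force(),ctrl.current_torque())
    h=go(0,-.004,.012,2.5)
    ctrl.dwell(.2);print(ctrl.current_force(),ctrl.current_torque())
for c in ("scene","top"):
    i=imaging.get_image(c)
    cv2.imwrite(f"pics/h_{c}.png",i["color"])
    print(c,"curl",proj(i,CURL),[(np.round(r["location"],1).tolist(),round(r["confidence"],2)) for r in nets.search_frame("hook_curl",c)])
```

```text
-0.07 0.047 False [-0.0005  0.0001 -0.0002] [-1.1  0.3 -3. ] 29.99
-0.01 0.047 False [-0.0003  0.     -0.    ] [ 0.2  0.2 -3.9] 31.14
-0.004 0.014 False [ 0.0001 -0.      0.0001] [-0.2  0.2 -2.9] 31.96
[-0.09051022  0.44978442 -3.71423329] [0.0234767  0.75427837 0.01267238]
0 -0.004 True [-0.001 -0.     0.005] [-0.1 -0.2  2.6] 33.3
[0.13649854 0.62055636 3.45994439] [-0.02858909 -0.30731746  0.03204966]
scene curl [[224.12958146 253.72209436]] [([196.8, 246.6], 0.67), ([323.5, 398.5], 0.49)]
top curl [[174.15891866 275.92229649]] [([281.1, 161.1], 0.62), ([171.5, 274.4], 0.41)]
```

Contact came within 1 mm of the expected curl level. I'll ease the load and verify the seat numerically before letting go.

Run:
```python
from pan import *
p=np.array(ctrl.current_ee_pos())
def avg():
    F=[];M=[]
    for _ in range(8): ctrl.dwell(.03);F.append(ctrl.current_force());M.append(ctrl.current_torque())
    return np.mean(F,0).round(2),np.mean(M,0).round(3)
print(avg());ctrl.line_to(p+.0004*Z,speed=.01);print(avg(),ctrl.current_time())
for c,(r0,r1,c0,c1) in dict(scene=(186,236,225,285),top=(155,215,250,302)).items():
    i=imaging.get_image(c);g=i["color"].astype(int)
    B=CURL
    print(c,"bail",proj(i,[B,B+[0,.024,-.01],B+[0,-.024,-.01],B+[0,.05,-.05],B+[0,-.05,-.05]]).round(0).tolist(),"tip",proj(i,B+[-.026,0,.027]).round(0))
    for r in range(r0,r1): print(r,''.join('Y' if x[2]-x[0]>80 and x[1]-x[0]>45 else ('o' if x[2]-x[0]>40 else ' .:-=+*#%@'[min(9,int(x.mean()//26))]) for x in g[r,c0:c1]))
```

```text
(array([0.11, 0.22, 5.24]), array([-0.03 , -0.641,  0.001]))
(array([-0.03,  0.27,  3.19]), array([-0.019, -0.33 ,  0.031])) 34.4833
scene bail [[224.0, 254.0], [232.0, 258.0], [221.0, 250.0], [248.0, 262.0], [223.0, 247.0]] tip [[215. 262.]]
186 ::::-ooooooooooooo:::---oooooooooooooooooooooooooooooooooooo
187 :::::ooooooooooooo::::---ooooooooooooooooooooooooooooooooooo
188 :::::oooooooooooooo:::---ooooooooooooooooooooooooooooYoooooo
189 :::::ooooooooooooooo:::---ooooooYoYooooooooooooooooooooooooo
190 :::::ooooooooooooooo:.::---oYYYYYYYooooooooooooooooooooooooo
191 :::::oooooooooooooooo..--oYYYYYYYYYYYooooooooooooooooooooooo
192 :::::-ooooooooooooooo::oYYYYYYYYYYYYYYoooooooooooooooooooooo
193 :::::-oooooooooooooooYYYYYYYYYYYYYYYYYYooooooooooooooooooooo
194 :::::-ooooooooooooooYYYYYYoo-oooooYYYYYooooooooooooooooooooo
195 :::.::oooooooooooooYYYYYYo----oooooYYYYoooooYoooooooooooYooo
196 ::::::ooooooooooooYYYYYYo:::---ooooYYYYooooooooooooooooooooo
197 ::::::ooooooooooooYYYYYoo.:::--ooooYYYYooooooooooooooooooooo
198 ::::::oooooooooooYYYYYooo:.::---oooYYYYooooooooooooooooooooo
199 :::::-oo
[... 5220 characters left out ...]
@@@@=*#---=#####
203 ########%%*+*@@@@@@@@-:-**+::=@@@@@@@@@@+*#---=#####
204 ########%%###@@@@@@@%::-+++-:-*@@@%@@@@@%%#---=#####
205 #########*+**++*ooooo-==+++=+=oooooo******+---=#####
206 ######%%#+===---oooooo::+++-.:oooooo:---------=#####
207 #########%###---oooooo--+++-::oo:ooo----------=#####
208 #############---oooooo::+++-.::oooo:----------=#####
209 #############=--ooooo:::+++-:.:ooooo----------=#####
210 #%%#%%%##%##%#=-oooo::::-==::.::oooo----------=%%#%#
211 %%%%%%%%%%%%%%*=oooo::::---::.::oooo-===++++++*@@@@%
212 @@@@@@@@%@@@%%%#oooo::::---::..:oooo-==+%%@@@@@@@@@@
213 %%**#*****#*****ooo-:.::::::::..-o------=+++++++++++
214 #%##%%##%%%########=::::::.:::.:--------=###########
```

The top view shows the bail crossing the hook on the predicted row (174–177), and contact matches in height and lever arm. I'll zero the load, release, and withdraw along the tab.

Run:
```python
from pan import *
p=np.array(ctrl.current_ee_pos());ctrl.line_to(p+.0006*Z,speed=.01)
print(np.mean([ctrl.current_force() for _ in range(5)],0).round(2))
q=ctrl.current_tcp_rot();zt=Ro.from_quat([q[1],q[2],q[3],q[0]]).apply([0,0,1])
ctrl.gripper_to(.04);ctrl.dwell(.3);print(ctrl.current_force(),ctrl.current_opening())
p=np.array(ctrl.current_ee_pos())
print(ctrl.line_to(p-.05*zt,speed=.06,threshold=4),ctrl.line_to(p-.13*zt,speed=.2,threshold=8),ctrl.current_time())
pr=None
for k in range(5):
    i=imaging.get_image("top");g=i["color"].astype(int)
    b=((g[...,2]-g[...,0]>80)&(g[...,1]<75)).astype(np.uint8)[170:250,230:320]
    ys,xs=np.nonzero(b);s=imaging.get_image("scene");gs=cv2.cvtColor(s["color"],cv2.COLOR_BGR2GRAY).astype(float)
    d=0 if pr is None else np.abs(gs-pr)[150:290,200:300].mean();pr=gs
    print("tab px",len(ys),(ys.min()+170,ys.max()+170,xs.min()+230,xs.max()+230) if len(ys) else None,"scene diff",round(d,2),[(np.round(r["location"],1).tolist(),round(r["confidence"],2)) for r in nets.search_frame("pan_tab","scene")][:2])
    ctrl.dwell(.6)
N0=CURL-np.array([.09,0,.086]);d=np.array([-.5,0,.866])*.018
print("tab predicted",proj(i,[N0+d+[0,.03,0],N0+d-[0,.03,0],N0]).round(1).tolist(),"bail",proj(i,CURL).round(1))
cv2.imwrite("pics/end.png",i["color"])
g=g[150:225,250:304]
for r,x in enumerate(g): print(150+r,''.join('Y' if v[2]-v[0]>80 and v[1]-v[0]>45 else ('o' if v[2]-v[0]>40 else ' .:-=+*#%@'[min(9,int(v.mean()//26))]) for v in x))
```

```text
[ 0.36 -0.19  1.45]
[-0.5509749   0.43343567 -0.33027407] 0.04008461756504838
False False 37.075
tab px 149 (np.int64(203), np.int64(210), np.int64(266), np.int64(285)) scene diff 0 [([143.9, 304.4], 0.95), ([248.0, 245.5], 0.63)]
tab px 154 (np.int64(204), np.int64(211), np.int64(266), np.int64(285)) scene diff 2.54 [([143.1, 303.1], 0.93), ([250.4, 247.8], 0.68)]
tab px 154 (np.int64(204), np.int64(211), np.int64(266), np.int64(285)) scene diff 2.48 [([247.5, 249.2], 0.75), ([141.5, 303.8], 0.7)]
tab px 154 (np.int64(204), np.int64(211), np.int64(266), np.int64(285)) scene diff 1.73 [([248.8, 248.1], 0.89), ([144.7, 304.1], 0.89)]
tab px 151 (np.int64(204), np.int64(211), np.int64(266), np.int64(285)) scene diff 2.24 [([247.1, 248.7], 0.75), ([139.7, 305.5], 0.72)]
tab predicted [[212.1, 266.5], [211.6, 287.1], [209.3, 276.7]] bail [[174.2 275.9]]
150 ######################################################
151 %##%%#################################################
152 ######################################################
153 ##############################%%%%%%%%%%%%%###########
15
[... 3486 characters left out ...]
*******************--=----------------=++++++++++*%
214 ####%#################=------------------=############
215 %%#%%%%%#%#############------------------=############
216 %%%%%#%%%%%%%%#########-------------------=###########
217 #####################++:::::--------------=###########
218 ####################+..:::::::------------=###########
219 ####################-::::::::::==---------=###########
220 ####################=:::---:::=##=========+###########
221 ####################-::-===:::=#######################
222 ###################*:::-+++-::-#####################**
223 --------------------:::----:::::::::::::::::::::::::::
224 ooooooooooooooooooooo:::-=-:::oooooooooooooooooooooooo
```

Run:
```python
from pan import *
ctrl.dwell(3)
a=[imaging.get_image("scene")["color"].astype(float)]
ctrl.dwell(.35);a.append(imaging.get_image("scene")["color"].astype(float))
d=np.abs(a[0]-a[1]);print("pan area",d[190:280,220:290].mean().round(2),"bench ref",d[330:400,380:450].mean().round(2),ctrl.current_time())
print(ctrl.sign_off())
```

```text
pan area 2.54 bench ref 1.85 44.275
the job is handed in; nothing more can be done
None
```

The S-hook sits in the bar's middle notch and the pan hangs by its bail in the hook's lower curl, steady in the last pictures with the gripper clear; I handed the job in at about 44 s, and no verdict came back.

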